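# Strip the spindle hub stack into its nests

### The arm

A 7-joint arm with a two-finger parallel gripper is mounted at the origin on the work surface. World frame = base frame: x ahead of the robot, y to its left, z up, the work surface at z = 0. Lengths are in m, angles in rad, forces in N, time in s.
With the tool pointing down it reaches from about 0.425 to 0.875 m from the base axis. Payload 4.7 kg.
Tool frame: the origin (TCP) lies on the centre line of the jaws, within the pads' length; the fingertips stand ctrl.tcp_to_tips ahead of it and the grasp point (between the pads) lies 2 mm behind it (ctrl.tcp_to_tips is the distance from the TCP to the fingertips, in m); z points along the fingers, y is the line along which they close (so a half turn about z gives the same grasp; the last joint's range is limited). The gripper opens to 87 mm and grips with 3 to 60 N. Pads are 19 mm wide; open, the fingers measure 117 mm over their backs; the gripper's body (75 mm by 190 mm) begins 51 mm behind the grasp point.
Start: joints at [1.237, 0.321, -0.07, 1.45, 0.023, 1.371, -0.057], TCP at [0.222, -0.611, 0.24] pointing down, gripper open.
Joint ranges: [-2.86, 2.86], [-0.3, 2.09], [-1.38, 1.24], [0.06, 2.45], [-1.56, 4.7], [0.09, 2.05], [-2.69, 2.69]. Speed limits (rad/s): [2.57, 2.57, 3.14, 3.14, 3.14, 3.14, 3.14].

### API

Orientations are given as a rotation vector (axis times angle).
In Python, from bench import ctrl, optics, close_job gives the robot as it stands.
- The arm moves only by the shell command python3 -m inch 'ROWS' [OPENING] [FORCE]. ROWS is JSON, a list of rows, each a list of 2 entries, a list of its own where there are three numbers: the shift along the tool's x, y, z in mm, then the turn, a rotation vector about the tool's x, y, z in degrees. In form: [[[x, y, z], [ax, ay, az]], ...]. A call has exactly 10 rows; each row shifts and turns the commanded pose from where the row before left it, along the tool's axes as they then stand; what a row does not reach is not made up. A row lasts 1/10 s, in which the tool goes at most 50 mm and 8.59 degrees, less where a joint would pass 70% of its speed; a pose out of reach is approached as far as the arm can. A call is refused whole if a number of a shift passes 50 or a number of a turn 8.59, either way. A call with a gripper value outside its range is refused whole. OPENING is the closure, from 0 (fully open) to 1 (shut), set as the call begins (- or left out, the last holds). The fingers move at their own pace and stop on an object; FORCE is the grip in N (left out, the last holds). Time passes only in rows, so rows that do not move let the fingers close, or fill a call up. It gives the time, the measured TCP pose, the force and the opening at its end, in the units of the state.
- ctrl.get_state(): the state, without advancing time (a new reading comes with each control period).
- optics.get_image(name): name is "side" or "top"; returns a dict with "image" (400x640x3 uint8, red, green, blue), "fx", "fy", "cx", "cy" (pixels), "dist" ([k1, k2, p1, p2, k3] as OpenCV has them; the pictures are not rectified), "R" (3x3) and "t" (3): a world point X has camera coordinates R X + t. Camera axes: x right, y down, z forward; pixel columns grow to the right and rows downward; lengths in m; the calibration is good to about 2 mm. A picture is of the moment at which its call begins. There is no depth.
- close_job(): hands the job in, once; it reports no verdict.
The state is a dict: "time": time; "joint_positions": joint angles; "qd": joint speeds; "joint_torque": joint torques, N m; "position": TCP position; "tool_rot": TCP orientation; "ft_force": force on the tool from outside, world axes, zero at the start; "torque": the same for the moment, N m; "grip_width": opening from 0.0 (shut) to 1.0 (fully open).
Only numpy, scipy, OpenCV 4.12 (cv2) and the standard library are available. Lean on these libraries where they do the work, as an engineer would, in place of code of your own. Each camera call takes 0.05 s, during which the arm holds its last target. There are 200 camera calls.

### The job

The hub has been checked and must be stripped: take the stack on the faceplate apart from the top down and stand each part upright, flat on the floor of the nest of its own shape - the oblong key, then the round bush, then the hexagon nut, then the square block - each set down before the next is taken. Leave all four parts standing in their nests, released.

Things in the scene. Friction and masses are not known exactly. Their poses are not given: they have to be found in the camera images.
- key_c (a point): drive key: oblong bright steel block, 34 long (its x) by 18 wide (its y) mm, about 0.13 kg; at the start the topmost part of the stack, at any turn. 30 mm high. The point is its centre, 15 mm above its underside; z is up. Stands upright at the start and is to stay upright.
- bush_c (a point): bush: solid round brass cylinder, 40 mm diameter, with a dark disc on its top, about 0.22 kg; at the start second from the top, under the key. 30 mm high. The point is its centre, 15 mm above its underside; z is up. Stands upright at the start and is to stay upright.
- nut_c (a point): hexagon nut: dark steel hexagonal prism, 50 mm across flats (58 across corners), about 0.35 kg; its x points at the middle of a flat side, as do the directions every 60 degrees from it; at the start third from the top, under the bush. 30 mm high. The point is its centre, 15 mm above its underside; z is up. Stands upright at the start and is to stay upright.
- block_c (a point): square block: aluminium, 64 by 64 mm (sides along its x and y), with four small dark holes at its corners, about 0.32 kg; at the start the lowest part of the stack, standing on the faceplate. 30 mm high. The point is its centre, 15 mm above its underside; z is up. Stands upright at the start and is to stay upright.
- nest_key: nest for the key: low oblong dish, inside 50 (its x) by 34 (its y) mm. The key fits with its long side along the dish's long side, not crosswise. Aluminium rim, black floor. Fixed to the table. Origin at the centre of its underside, on the table, z up. Floor 2 mm above the table, all-round rim 4 mm thick with its top 8 mm above the table; the part stands on the floor inside the rim with about 8 mm play on each side.
- nest_bush: nest for the bush: low round dish, 56 mm inside diameter. Aluminium rim, black floor. Fixed to the table. Origin at the centre of its underside, on the table, z up. Floor 2 mm above the table, all-round rim 4 mm thick with its top 8 mm above the table; the part stands on the floor inside the rim with about 8 mm play on each side.
- nest_nut: nest for the hexagon nut: low hexagonal dish, 66 mm across flats inside, its x points at the middle of a flat; the nut fits at any turn. Aluminium rim, black floor. Fixed to the table. Origin at the centre of its underside, on the table, z up. Floor 2 mm above the table, all-round rim 4 mm thick with its top 8 mm above the table; the part stands on the floor inside the rim with about 8 mm play on each side.
- nest_block: nest for the square block: low square dish, 80 by 80 mm inside (sides along its x and y). The block fits with its sides along the dish's sides, any quarter turn. Aluminium rim, black floor. Fixed to the table. Origin at the centre of its underside, on the table, z up. Floor 2 mm above the table, all-round rim 4 mm thick with its top 8 mm above the table; the part stands on the floor inside the rim with about 8 mm play on each side.
- faceplate: faceplate: dark steel disc, 100 mm diameter, 12 mm high, with short radial slots, fixed to the table; the stack stands at its middle, 132 mm above the table in all. Origin at the centre of its underside, z up. The faceplate and the four nests swap places among themselves from one start to the next.

How it is judged:
By the outcome, as a careful person would: the job done as asked, in the order asked, and still so for the second after the job is handed in, with the robot touching nothing.
It also fails if it takes over 120 s, if anything falls off the work surface, if the arm or the gripper's body presses on something with over 40 N, if the wrist force passes 120 N, or if a joint passes its speed limit or range.

## Working session

There is one attempt and no reset: what is moved stays moved. The work goes in short steps, Python scripts to look and compute and a shell command to move; the robot and the scene stay as the last step left them, time stands still between calls to the robot, and variables do not carry over. Pictures are saved under pics/ and viewed, on a budget of 14 in all, crops included, one or two more only if the job needs it, and the job is handed in when it is done.

```bash
ls; mkdir -p pics
python3 - <<'E'
from bench import ctrl, optics
import cv2
s=ctrl.get_state(); print({k:s[k] for k in('time','position','tool_rot','grip_width','ft_force')}, ctrl.tcp_to_tips)
for n in('top','side'):
    d=optics.get_image(n); cv2.imwrite(f'pics/{n}0.png',d['image'][:,:,::-1]); print({k:v for k,v in d.items() if k!='image'})
E
```

```text
pics
{'time': 0.0, 'position': array([ 0.22131597, -0.61059176,  0.23846367]), 'tool_rot': array([-3.09235334e+00, -5.43260993e-01,  6.74176556e-04]), 'grip_width': 0.9988907254657688, 'ft_force': array([0.14152068, 0.43913041, 0.1224291 ])} 0.017
{'fx': 389.8284346287435, 'fy': 389.8284346287435, 'cx': 319.54773246965937, 'cy': 204.9965412259604, 'dist': array([-0.0774243,  0.       ,  0.       ,  0.       ,  0.       ]), 'R': array([[ 0.00286436, -0.99997562, -0.0063676 ],
       [-0.99027937, -0.00195096, -0.139079  ],
       [ 0.13906318,  0.00670407, -0.99026082]]), 't': array([0.00711341, 0.54112517, 0.92686956])}
{'fx': 491.0397219733852, 'fy': 491.0397219733852, 'cx': 325.7269379962442, 'cy': 200.40864730703072, 'dist': array([-0.03121969,  0.        ,  0.        ,  0.        ,  0.        ]), 'R': array([[-0.77357864, -0.63369331, -0.00297916],
       [-0.43431605,  0.53360134, -0.72569909],
       [ 0.46146034, -0.56009142, -0.68800578]]), 't': array([0.43517801, 0.30244942, 0.85951274])}
```

View pics/top0.png

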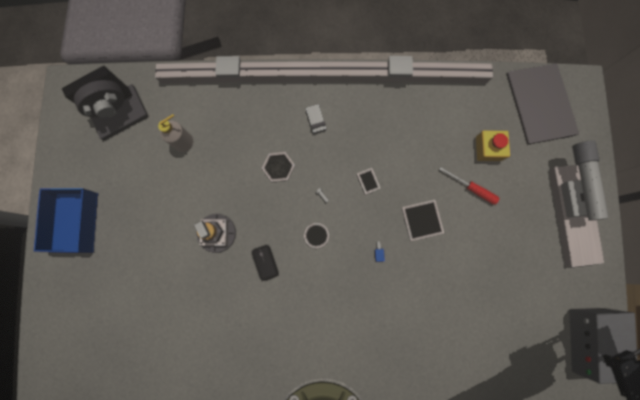

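View pics/side0.png

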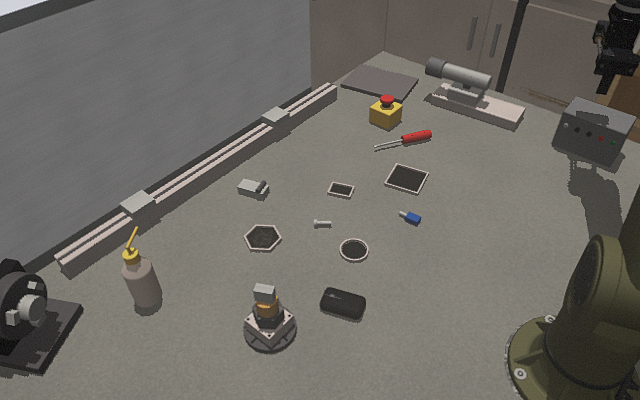

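```bash
cat > h.py <<'E'
import cv2, numpy as np
from bench import ctrl, optics
def ray(d,uv):
    K=np.array([[d['fx'],0,d['cx']],[0,d['fy'],d['cy']],[0,0,1]])
    p=cv2.undistortPoints(np.array(uv,float).reshape(-1,1,2),K,np.array(d['dist'])).reshape(-1,2)
    v=np.c_[p,np.ones(len(p))]@d['R']; c=-d['R'].T@d['t']; return c,v
def plane(d,uv,z):
    c,v=ray(d,uv); return c+v*((z-c[2])/v[:,2])[:,None]
def proj(d,X):
    K=np.array([[d['fx'],0,d['cx']],[0,d['fy'],d['cy']],[0,0,1]])
    return cv2.projectPoints(np.array(X,float).reshape(-1,1,3),cv2.Rodrigues(d['R'])[0],d['t'],K,np.array(d['dist']))[0].reshape(-1,2)
def crop(d,u0,v0,u1,v1,s): return cv2.resize(d['image'][v0:v1,u0:u1,::-1],None,fx=s,fy=s,interpolation=cv2.INTER_CUBIC)
E
python3 - <<'E'
from h import *
T=optics.get_image('top');S=optics.get_image('side')
# nests: dark floors, contour at rim top
for name,d,c in [(n,x,p) for n,a,b in [('hex',(278,166),(263,237)),('key',(368,181),(341,190)),('round',(317,235),(354,250)),('sq',(423,220),(407,178))] for x,p in((T,a),(S,b))]:
    g=cv2.cvtColor(d['image'],cv2.COLOR_RGB2GRAY); r=32
    sub=cv2.resize(g[c[1]-r:c[1]+r,c[0]-r:c[0]+r],None,fx=8,fy=8,interpolation=cv2.INTER_CUBIC)
    m=(sub>120).astype('uint8')
    cs,_=cv2.findContours(m,cv2.RETR_EXTERNAL,cv2.CHAIN_APPROX_NONE)
    k=max(cs,key=cv2.contourArea)
    uv=(k.reshape(-1,2)+.5)/8-.5+[c[0]-r,c[1]-r]
    P=plane(d,uv,.008)[:,:2]*1000
    rc=cv2.minAreaRect(P.astype('f4')); print(name,len(k),np.round(rc[0],1),np.round(rc[1],1),round(rc[2],1))
cv2.imwrite('pics/stack.png',np.hstack([crop(T,185,203,245,263,6),crop(S,235,275,305,355,5)[:360]]))
E
```

```text
hex 1120 [651.4 120. ] [75.7 77.1] 37.3
hex 2061 [653.5 117.7] [150.9 198.9] 42.0
key 569 [ 610.  -117.2] [61.3 45. ] 21.4
key 2072 [ 610.7 -119.3] [167.5 233. ] 39.1
round 1089 [469.6  17.2] [64.4 64.8] 45.0
round 2202 [467.6  15.6] [146.6 181.7] 39.2
sq 1057 [ 508.3 -255.3] [91.2 90.7] 13.3
sq 2022 [ 507.  -262.4] [172.2 258.5] 35.2
```

View pics/stack.png

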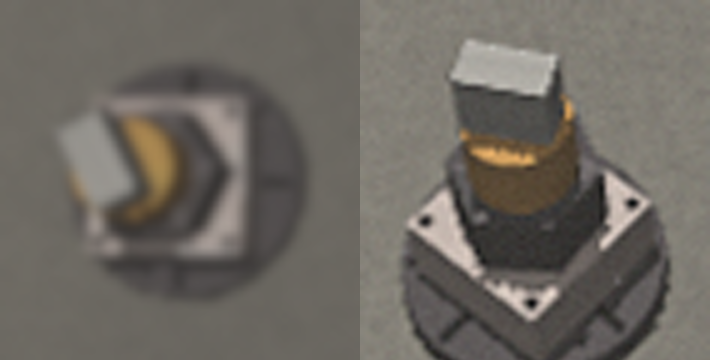

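```bash
cat >> h.py <<'E'
from scipy.spatial.transform import Rotation as Ro
def pose():
    s=ctrl.get_state(); R=Ro.from_rotvec(s['tool_rot']).as_matrix()
    return np.array(s['position'])*1000,R,np.degrees(np.arctan2(R[1,0],R[0,0])),s
def togo(xyz,th):
    p,R,t,s=pose(); d=R.T@(np.array(xyz)-p)
    # required rotation in the tool frame to vertical with yaw th (tool x in world)
    c,n=np.cos(np.radians(th)),np.sin(np.radians(th))
    G=np.array([[c,n,0],[n,-c,0],[0,0,-1.]])
    r=np.degrees(Ro.from_matrix(R.T@G).as_rotvec())
    print('pos',p.round(1),'yaw',round(t,1),'| shift',d.round(1),'turn',r.round(2),'| t',s['time'],'F',np.round(s['ft_force'],1),'w',round(s['grip_width'],3),'q7',round(s['joint_positions'][6],2))
E
python3 - <<'E'
from h import *
T=optics.get_image('top');S=optics.get_image('side')
kt=np.array([(57,133),(95,112),(133,188),(97,209)])/6+[184.6,202.6]
ks=(np.array([(470,40),(560,54),(552,92),(453,80)])-[360,0])/5+[234.6,274.6]
for d,k in((T,kt),(S,ks)):
    P=plane(d,k,.132)[:,:2]*1000; e=np.diff(np.r_[P,P[:1]],axis=0)
    print(P.mean(0).round(1),np.linalg.norm(e,axis=1).round(1),np.degrees(np.arctan2(e[:,1],e[:,0])).round(1))
# square block top corners, plate
for d,k in((T,np.array([(245,97),(246,257),(85,250)])/6+[184.6,202.6]),(S,(np.array([(408,222),(535,322),(655,205)])-[360,0])/5+[234.6,274.6])):
    P=plane(d,k,.042)[:,:2]*1000; e=np.diff(P,axis=0); print('block',((P[0]+P[2])/2).round(1),np.linalg.norm(e,axis=1).round(1),np.degrees(np.arctan2(e[:,1],e[:,0])).round(1))
# finger shadow check: nest key yaw
togo([500,-200,260],0)
E
```

```text
[472.5 273.4] [16.2 32.3 15.4 32.6] [ -60.6 -151.2  120.7   30.1]
[471.6 274.8] [31.9 15.8 34.2 17.2] [-151.4  123.8   31.   -64.3]
block [474.2 272.5] [65.6 66.8] [-177.7   88. ]
block [471.7 274.3] [64.4 62.6] [179.8 -90.4]
pos [ 221.5 -611.   239.2] yaw 19.9 | shift [ 401.9 -291.4  -20.7] turn [-3.000e-02  1.000e-02  1.993e+01] | t 0.3 F [-0.2  0.9 -0.7] w 1.004 q7 -0.06
```

```bash
python3 -m inch '[[[40,-29,-2],[0,0,0]],[[40,-29,-2],[0,0,0]],[[40,-29,-2],[0,0,0]],[[40,-29,-2],[0,0,0]],[[40,-29,-2],[0,0,0]],[[40,-29,-2],[0,0,0]],[[40,-29,-2],[0,0,0]],[[40,-29,-2],[0,0,0]],[[40,-29,-2],[0,0,0]],[[40,-29,-2],[0,0,0]]]' 0 20
python3 -m inch '[[[13,-45,0],[0,0,0]],[[13,-45,0],[0,0,0]],[[13,-45,0],[0,0,0]],[[13,-45,0],[0,0,0]],[[13,-45,0],[0,0,0]],[[13,-45,0],[0,0,0]],[[13,-45,0],[0,0,0]],[[13,-45,0],[0,0,0]],[[13,-45,0],[0,0,0]],[[13,-45,0],[0,0,0]]]'
python3 -c "
from h import *
togo([472,274,200],30);togo([472,274,129],30)"
```

```text
time: 1.3
position: [0.4995, -0.2004, 0.2599]
tool_rot: [3.093, 0.543, 0.001]
ft_force: [0.9, -0.4, -0.1]
grip_width: 1.003
time: 2.3
position: [0.4673, 0.2668, 0.2599]
tool_rot: [3.094, 0.542, 0.002]
ft_force: [0.7, 0.3, -0.3]
grip_width: 0.997
pos [467.3 266.8 259.9] yaw 19.9 | shift [ 6.8 -5.2 59.9] turn [  0.06  -0.06 -10.11] | t 2.3 F [ 0.7  0.3 -0.3] w 0.997 q7 -1.88
pos [467.3 266.8 259.9] yaw 19.9 | shift [  6.7  -5.3 130.9] turn [  0.06  -0.06 -10.11] | t 2.3 F [ 0.7  0.3 -0.3] w 0.997 q7 -1.88
```

```bash
python3 -m inch '[[[7,-5,0],[0,0,0]],[[0,0,0],[0,0,-5]],[[0,0,0],[0,0,-5]],[[0,0,30],[0,0,0]],[[0,0,30],[0,0,0]],[[0,0,20],[0,0,0]],[[0,0,0],[0,0,0]],[[0,0,0],[0,0,0]],[[0,0,0],[0,0,0]],[[0,0,0],[0,0,0]]]'
python3 -c "
from h import *
togo([472,274,129],30)
T=optics.get_image('top');S=optics.get_image('side')
cv2.imwrite('pics/a1.png',np.hstack([crop(T,170,190,250,270,5),crop(S,220,240,300,320,5)]))"
```

```text
time: 3.3
position: [0.4733, 0.2727, 0.1809]
tool_rot: [-3.035, -0.811, -0.004]
ft_force: [-0.2, -0.4, -0.0]
grip_width: 0.999
pos [473.3 272.7 180.9] yaw 29.9 | shift [-0.5 -1.8 51.9] turn [ 0.03 -0.13 -0.08] | t 3.3 F [-0.2 -0.4 -0. ] w 0.999 q7 -1.77
```

View pics/a1.png

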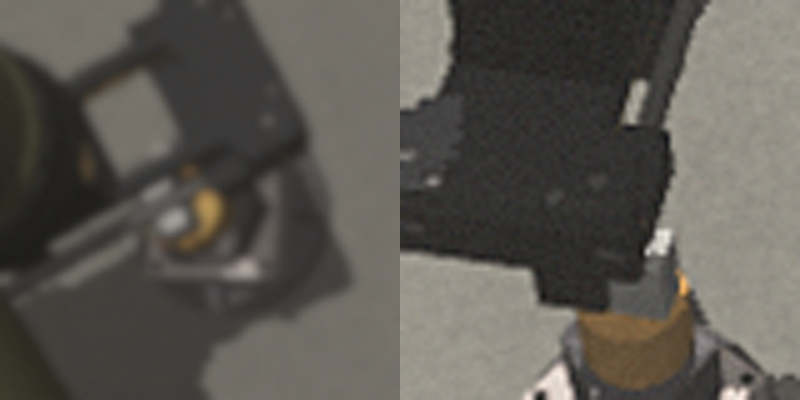

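The crop shows the fingers straddling the key (left ~(175,215), right ~(650,270)). I'll go down and grip.

```bash
python3 -m inch '[[[0,-1,20],[0,0,0]],[[0,-1,20],[0,0,0]],[[0,0,12],[0,0,0]],[[0,0,0],[0,0,0]],[[0,0,0],[0,0,0]],[[0,0,0],[0,0,0]],[[0,0,0],[0,0,0]],[[0,0,0],[0,0,0]],[[0,0,0],[0,0,0]],[[0,0,0],[0,0,0]]]'
python3 -m inch '[[[0,0,0],[0,0,0]],[[0,0,0],[0,0,0]],[[0,0,0],[0,0,0]],[[0,0,0],[0,0,0]],[[0,0,0],[0,0,0]],[[0,0,0],[0,0,0]],[[0,0,0],[0,0,0]],[[0,0,0],[0,0,0]],[[0,0,0],[0,0,0]],[[0,0,0],[0,0,0]]]' 1 20
python3 -c "
from h import *
togo([472,274,129],30)"
```

```text
time: 4.4
position: [0.4715, 0.2741, 0.1276]
tool_rot: [3.035, 0.811, 0.0]
ft_force: [-0.5, 0.2, 0.1]
grip_width: 1.0
time: 5.4
position: [0.4715, 0.2739, 0.1275]
tool_rot: [3.035, 0.811, 0.0]
ft_force: [-0.1, -0.2, 0.0]
grip_width: 0.203
pos [471.5 273.9 127.5] yaw 29.9 | shift [ 0.5  0.2 -1.5] turn [ 0.01  0.   -0.08] | t 5.4 F [-0.1 -0.2  0. ] w 0.203 q7 -1.82
```

```bash
python3 -m inch '[[[0,0,-5],[0,0,0]],[[0,0,-10],[0,0,0]],[[0,0,-20],[0,0,0]],[[0,0,-25],[0,0,0]],[[0,0,0],[0,0,0]],[[-3,18,0],[0,0,0]],[[-6,30,0],[0,0,0]],[[-6,33,0],[0,0,0]],[[-7,37,0],[0,0,0]],[[-7,40,0],[0,0,0]]]'
python3 -m inch '[[[-8,40,0],[0,0,0]],[[-8,40,0],[0,0,0]],[[-8,40,0],[0,0,0]],[[-7,40,0],[0,0,0]],[[-6,35,0],[0,0,0]],[[-5,30,0],[0,0,0]],[[-3,18,0],[0,0,0]],[[-1,8,0],[0,0,0]],[[0,0,0],[0,0,4.2]],[[0,0,0],[0,0,4.3]]]'
python3 - <<'E'
from h import *
togo([610,-117.5,60],21.4);togo([610,-117.5,27.5],21.4)
T=optics.get_image('top');S=optics.get_image('side')
cv2.imwrite('pics/a2.png',np.hstack([crop(T,185,203,245,263,6),crop(S,235,275,305,355,5)[:360]]))
E
```

```text
time: 6.4
position: [0.5249, 0.1218, 0.1871]
tool_rot: [3.034, 0.813, -0.001]
ft_force: [0.1, -0.2, -1.3]
grip_width: 0.203
time: 7.4
position: [0.6103, -0.1159, 0.1873]
tool_rot: [-3.086, -0.582, 0.001]
ft_force: [-0.2, -0.4, -1.2]
grip_width: 0.205
pos [ 610.3 -115.9  187.3] yaw 21.4 | shift [ -0.9   1.5 127.3] turn [-0.09  0.   -0.04] | t 7.4 F [-0.2 -0.4 -1.2] w 0.205 q7 -1.21
pos [ 610.3 -115.9  187.3] yaw 21.4 | shift [ -0.9   1.6 159.8] turn [-0.09  0.   -0.04] | t 7.4 F [-0.2 -0.4 -1.2] w 0.205 q7 -1.21
```

View pics/a2.png

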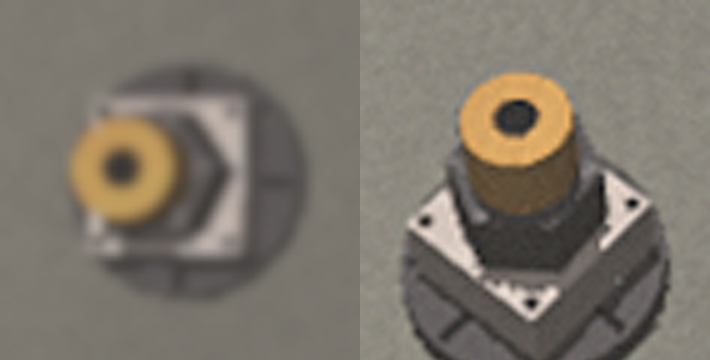

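```bash
python3 -m inch '[[[-1,1.5,30],[0,0,0]],[[0,0,35],[0,0,0]],[[0,0,30],[0,0,0]],[[0,0,20],[0,0,0]],[[0,0,10],[0,0,0]],[[0,0,10],[0,0,0]],[[0,0,8],[0,0,0]],[[0,0,5],[0,0,0]],[[0,0,3],[0,0,0]],[[0,0,0],[0,0,0]]]'
python3 - <<'E'
from h import *
togo([610,-117.5,27.5],21.4)
T=optics.get_image('top');S=optics.get_image('side')
for d,k in((T,np.array([[122,168]])/6+[184.6,202.6]),(S,(np.array([[516,117]])-[360,0])/5+[234.6,274.6])): print(plane(d,k,.102))
cv2.imwrite('pics/a3.png',np.hstack([crop(T,328,141,408,221,5),crop(S,301,150,381,230,5)]))
E
```

```text
time: 8.5
position: [0.6102, -0.1197, 0.0366]
tool_rot: [3.087, 0.584, 0.0]
ft_force: [0.5, 0.0, -0.8]
grip_width: 0.204
pos [ 610.2 -119.7   36.6] yaw 21.4 | shift [ 0.6 -2.1  9.1] turn [ 0.01 -0.    0.03] | t 8.5 F [ 0.5  0.  -0.8] w 0.204 q7 -1.27
[[0.47190201 0.27235296 0.102     ]]
[[0.47210144 0.2745726  0.102     ]]
```

View pics/a3.png

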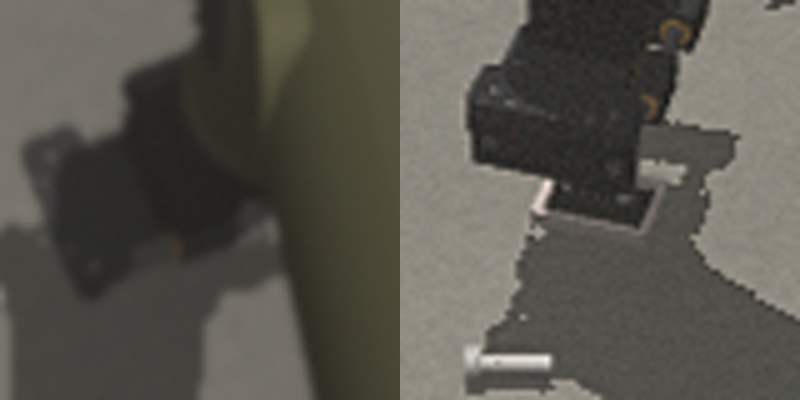

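```bash
python3 -m inch '[[[0.5,-2,0],[0,0,0]],[[0,0,2],[0,0,0]],[[0,0,2],[0,0,0]],[[0,0,2],[0,0,0]],[[0,0,1.5],[0,0,0]],[[0,0,0.5],[0,0,0]],[[0,0,0],[0,0,0]],[[0,0,0],[0,0,0]],[[0,0,0],[0,0,0]],[[0,0,0],[0,0,0]]]'
python3 -c "
from h import *
togo([610,-117.5,27.5],21.4)"
```

```text
time: 9.6
position: [0.6099, -0.1176, 0.0286]
tool_rot: [3.087, 0.584, 0.0]
ft_force: [0.6, -0.1, -1.4]
grip_width: 0.21
pos [ 609.9 -117.6   28.6] yaw 21.4 | shift [ 0.1 -0.1  1.1] turn [ 0.01 -0.    0.02] | t 9.6 F [ 0.6 -0.1 -1.4] w 0.21 q7 -1.28
```

```bash
W='';python3 -m inch '[[[0,0,0.5],[0,0,0]],[[0,0,0],[0,0,0]],[[0,0,0],[0,0,0]],[[0,0,0],[0,0,0]],[[0,0,0],[0,0,0]],[[0,0,0],[0,0,0]],[[0,0,0],[0,0,0]],[[0,0,0.5],[0,0,0]],[[0,0,0],[0,0,0]],[[0,0,0],[0,0,0]]]'
python3 -m inch '[[[0,0,0.5],[0,0,0]],[[0,0,0],[0,0,0]],[[0,0,0],[0,0,0]],[[0,0,0],[0,0,0]],[[0,0,0],[0,0,0]],[[0,0,0],[0,0,0]],[[0,0,0],[0,0,0]],[[0,0,0],[0,0,0]],[[0,0,0],[0,0,0]],[[0,0,0],[0,0,0]]]'
```

```text
time: 10.6
position: [0.6099, -0.1176, 0.0276]
tool_rot: [3.087, 0.584, 0.0]
ft_force: [0.9, 0.7, -1.2]
grip_width: 0.205
time: 11.6
position: [0.6099, -0.1176, 0.0275]
tool_rot: [3.086, 0.584, -0.0]
ft_force: [-2.1, 0.9, 5.5]
grip_width: 0.205
```

```bash
python3 -m inch '[[[0,0,0],[0,0,0]],[[0,0,0],[0,0,0]],[[0,0,0],[0,0,0]],[[0,0,0],[0,0,0]],[[0,0,0],[0,0,0]],[[0,0,0],[0,0,0]],[[0,0,0],[0,0,0]],[[0,0,-5],[0,0,0]],[[0,0,-10],[0,0,0]],[[0,0,-20],[0,0,0]]]' 0
python3 -m inch '[[[0,0,-30],[0,0,0]],[[0,0,-40],[0,0,0]],[[0,0,-35],[0,0,0]],[[0,-14,0],[0,0,0]],[[1,-30,0],[0,0,0]],[[1,-40,0],[0,0,0]],[[2,-40,0],[0,0,0]],[[2,-40,0],[0,0,0]],[[2,-40,0],[0,0,0]],[[2,-40,0],[0,0,0]]]'
python3 -m inch '[[[2,-40,0],[0,0,0]],[[1,-40,0],[0,0,0]],[[1,-40,0],[0,0,0]],[[0,-30,0],[0,0,0]],[[0,-15,0],[0,0,0]],[[0,-5,0],[0,0,0]],[[0,0,0],[0,0,0]],[[0,0,0],[0,0,0]],[[0,0,0],[0,0,0]],[[0,0,0],[0,0,0]]]'
python3 - <<'E'
from h import *
togo([472,273.4,98],21.4)
T=optics.get_image('top');S=optics.get_image('side')
cv2.imwrite('pics/a4.png',np.hstack([crop(T,328,141,408,221,5),crop(S,301,150,381,230,5)]))
E
```

```text
time: 12.6
position: [0.6089, -0.1174, 0.0618]
tool_rot: [-3.086, -0.584, 0.004]
ft_force: [0.5, -0.3, 0.2]
grip_width: 0.974
time: 13.6
position: [0.5289, 0.115, 0.1672]
tool_rot: [3.086, 0.585, 0.0]
ft_force: [1.6, -0.3, -0.1]
grip_width: 0.998
time: 14.6
position: [0.4722, 0.2718, 0.1669]
tool_rot: [3.087, 0.581, -0.0]
ft_force: [-0.2, 0.8, 0.9]
grip_width: 0.998
pos [472.2 271.8 166.9] yaw 21.3 | shift [ 0.4 -1.6 68.9] turn [ 0.02  0.01 -0.09] | t 14.6 F [-0.2  0.8  0.9] w 0.998 q7 -1.92
```

View pics/a4.png

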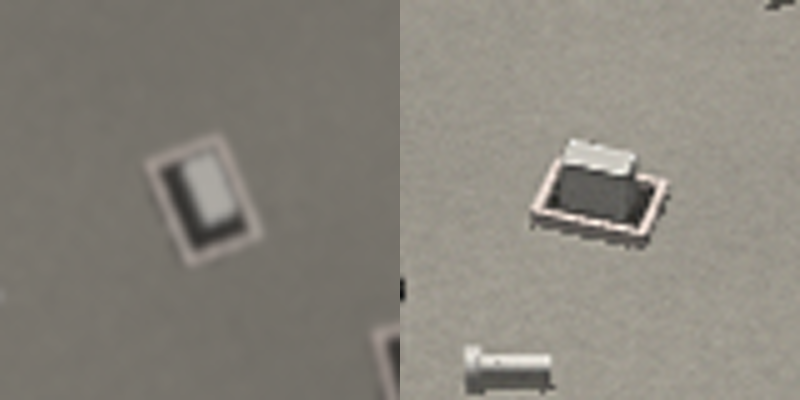

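The key stands in its nest, inside the rim at crop (205,185) and (600,185). Next is the bush.

```bash
python3 -m inch '[[[0.5,-1.5,15],[0,0,0]],[[0,0,25],[0,0,0]],[[0,0,20],[0,0,0]],[[0,0,9],[0,0,0]],[[0,0,0],[0,0,0]],[[0,0,0],[0,0,0]],[[0,0,0],[0,0,0]],[[0,0,0],[0,0,0]],[[0,0,0],[0,0,0]],[[0,0,0],[0,0,0]]]'
python3 -m inch '[[[0,0,0],[0,0,0]],[[0,0,0],[0,0,0]],[[0,0,0],[0,0,0]],[[0,0,0],[0,0,0]],[[0,0,0],[0,0,0]],[[0,0,0],[0,0,0]],[[0,0,0],[0,0,0]],[[0,0,0],[0,0,0]],[[0,0,0],[0,0,0]],[[0,0,0],[0,0,0]]]' 1 25
python3 -c "
from h import *
togo([472,273.4,98],21.4); togo([469.6,17.2,98],21.4)"
```

```text
time: 15.7
position: [0.4718, 0.2746, 0.0984]
tool_rot: [3.087, 0.584, 0.001]
ft_force: [0.2, 0.6, -0.0]
grip_width: 1.001
time: 16.7
position: [0.4716, 0.2743, 0.0979]
tool_rot: [3.087, 0.584, -0.0]
ft_force: [0.7, -0.9, 0.4]
grip_width: 0.456
pos [471.6 274.3  97.9] yaw 21.4 | shift [ 0.   1.  -0.1] turn [0.02 0.01 0.02] | t 16.7 F [ 0.7 -0.9  0.4] w 0.456 q7 -1.98
pos [471.6 274.3  97.9] yaw 21.4 | shift [-95.8 238.6   0. ] turn [0.02 0.01 0.02] | t 16.7 F [ 0.7 -0.9  0.4] w 0.456 q7 -1.98
```

```bash
python3 -m inch '[[[0,0,-5],[0,0,0]],[[0,0,-10],[0,0,0]],[[0,0,-20],[0,0,0]],[[0,0,-15],[0,0,0]],[[0,0,0],[0,0,0]],[[-6,15,0],[0,0,0]],[[-10,25,0],[0,0,0]],[[-14,35,0],[0,0,0]],[[-14,35,0],[0,0,0]],[[-14,35,0],[0,0,0]]]'
python3 -m inch '[[[-14,35,0],[0,0,0]],[[-12,30,0],[0,0,0]],[[-8,18,0],[0,0,0]],[[-4,11,0],[0,0,0]],[[0,0,20],[0,0,0]],[[0,0,30],[0,0,0]],[[0,0,20],[0,0,0]],[[0,0,10],[0,0,0]],[[0,0,0],[0,0,0]],[[0,0,0],[0,0,0]]]'
python3 - <<'E'
from h import *
togo([469.6,17.2,28],21.4)
T=optics.get_image('top');S=optics.get_image('side')
cv2.imwrite('pics/a5.png',np.hstack([crop(T,185,203,245,263,6),crop(S,235,275,305,355,5)[:360]]))
E
```

```text
time: 17.7
position: [0.47, 0.1169, 0.1476]
tool_rot: [3.086, 0.585, -0.001]
ft_force: [0.6, -1.0, -2.0]
grip_width: 0.451
time: 18.7
position: [0.4701, 0.0175, 0.0686]
tool_rot: [-3.087, -0.585, -0.001]
ft_force: [-0.0, 0.3, -2.5]
grip_width: 0.448
pos [470.1  17.5  68.6] yaw 21.5 | shift [-0.6  0.1 40.6] turn [ 0.   -0.05  0.07] | t 18.7 F [-0.   0.3 -2.5] w 0.448 q7 -1.39
```

View pics/a5.png

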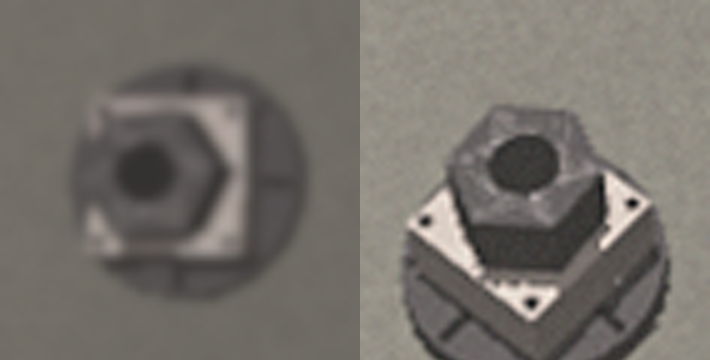

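```bash
python3 -m inch '[[[-0.5,0,15],[0,0,0]],[[0,0,12],[0,0,0]],[[0,0,6],[0,0,0]],[[0,0,3],[0,0,0]],[[0,0,2],[0,0,0]],[[0,0,1],[0,0,0]],[[0,0,0],[0,0,0]],[[0,0,0.5],[0,0,0]],[[0,0,0],[0,0,0]],[[0,0,0],[0,0,0]]]'
python3 - <<'E'
from h import *
togo([469.6,17.2,27.9],21.4)
S=optics.get_image('side');T=optics.get_image('top')
k=(np.array([(497,105),(570,110),(606,170),(563,225),(485,222),(447,165)])-[360,0])/5+[234.6,274.6]
P=plane(S,k,.072)[:,:2]*1000; e=np.diff(np.r_[P,P[:1]],axis=0)
print(P.mean(0),np.linalg.norm(e,axis=1).round(1),np.degrees(np.arctan2(e[:,1],e[:,0])).round(1))
print(plane(T,np.array([[145,170]])/6+[184.6,202.6],.072),plane(S,(np.array([[523,163]])-[360,0])/5+[234.6,274.6],.072))
E
```

```text
time: 19.8
position: [0.4691, 0.0168, 0.0287]
tool_rot: [3.087, 0.584, 0.0]
ft_force: [-0.4, 0.8, -1.5]
grip_width: 0.454
pos [469.1  16.8  28.7] yaw 21.4 | shift [ 0.6 -0.2  0.8] turn [ 0.01 -0.01  0.03] | t 19.8 F [-0.4  0.8 -1.5] w 0.454 q7 -1.44
[471.12174403 273.2281153 ] [26.9 29.7 26.5 27.4 28.5 30.2] [-145.4  159.    98.3   36.8  -16.8  -81.5]
[[0.473343   0.27214264 0.072     ]] [[0.47321646 0.2736286  0.072     ]]
```

```bash
python3 -m inch '[[[0,0,0.5],[0,0,0]],[[0,0,0],[0,0,0]],[[0,0,0.5],[0,0,0]],[[0,0,0],[0,0,0]],[[0,0,0.3],[0,0,0]],[[0,0,0],[0,0,0]],[[0,0,0],[0,0,0]],[[0,0,0],[0,0,0]],[[0,0,0],[0,0,0]],[[0,0,0],[0,0,0]]]'
python3 -m inch '[[[0,0,0],[0,0,0]],[[0,0,0],[0,0,0]],[[0,0,0],[0,0,0]],[[0,0,0],[0,0,0]],[[0,0,0],[0,0,0]],[[0,0,0],[0,0,0]],[[0,0,0],[0,0,0]],[[0,0,-5],[0,0,0]],[[0,0,-15],[0,0,0]],[[0,0,-30],[0,0,0]]]' 0
python3 -m inch '[[[0,0,-40],[0,0,0]],[[0,0,-20],[0,0,0]],[[6,-15,0],[0,0,0]],[[10,-25,0],[0,0,0]],[[14,-35,0],[0,0,0]],[[14,-35,0],[0,0,0]],[[14,-35,0],[0,0,0]],[[14,-35,0],[0,0,0]],[[12,-30,0],[0,0,0]],[[8,-18,0],[0,0,0]]]'
python3 -m inch '[[[4,-11,0],[0,0,0]],[[0,0,0],[0,0,-5.7]],[[0,0,0],[0,0,-5.7]],[[0,0,0],[0,0,-5.6]],[[0,0,0],[0,0,0]],[[0,0,0],[0,0,0]],[[0,0,0],[0,0,0]],[[0,0,0],[0,0,0]],[[0,0,0],[0,0,0]],[[0,0,0],[0,0,0]]]'
python3 - <<'E'
from h import *
togo([472.5,273.2,68],38.4)
T=optics.get_image('top');S=optics.get_image('side')
cv2.imwrite('pics/a6.png',np.hstack([crop(T,277,195,357,275,5),crop(S,314,210,394,290,5)]))
E
```

```text
time: 20.9
position: [0.469, 0.0168, 0.0279]
tool_rot: [3.086, 0.584, -0.001]
ft_force: [-3.5, -0.8, 8.3]
grip_width: 0.45
time: 21.9
position: [0.4672, 0.0169, 0.0763]
tool_rot: [-3.085, -0.584, 0.007]
ft_force: [0.9, 0.5, -0.3]
grip_width: 1.0
time: 22.9
position: [0.4706, 0.2659, 0.1378]
tool_rot: [-3.084, -0.589, -0.001]
ft_force: [0.0, -0.4, 0.2]
grip_width: 0.999
time: 23.9
position: [0.4711, 0.2743, 0.1372]
tool_rot: [2.967, 1.033, 0.0]
ft_force: [-1.2, 0.0, 0.2]
grip_width: 1.004
pos [471.1 274.3 137.2] yaw 38.4 | shift [ 0.4  1.8 69.2] turn [0.01 0.   0.01] | t 23.9 F [-1.2  0.   0.2] w 1.004 q7 -1.68
```

View pics/a6.png

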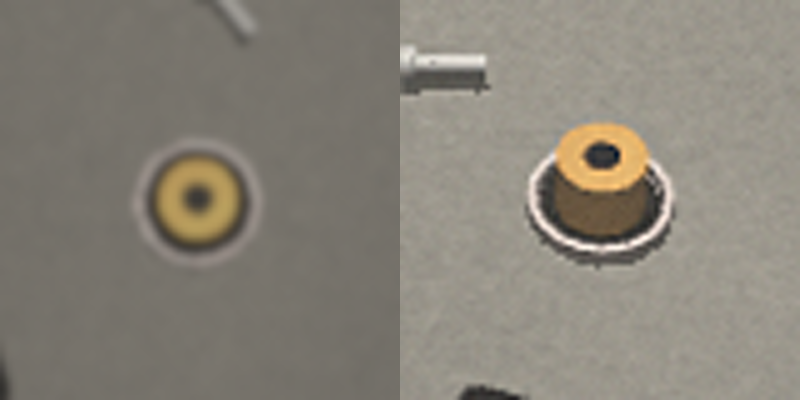

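The bush stands centred in its nest, disc at crop (198,198) and (602,155). Now the nut.

```bash
python3 -m inch '[[[0.5,1,15],[0,0,0]],[[0,0,25],[0,0,0]],[[0,0,20],[0,0,0]],[[0,0,9],[0,0,0]],[[0,0,0],[0,0,0]],[[0,0,0],[0,0,0]],[[0,0,0],[0,0,0]],[[0,0,0],[0,0,0]],[[0,0,0],[0,0,0]],[[0,0,0],[0,0,0]]]'
python3 -m inch '[[[0,0,0],[0,0,0]],[[0,0,0],[0,0,0]],[[0,0,0],[0,0,0]],[[0,0,0],[0,0,0]],[[0,0,0],[0,0,0]],[[0,0,0],[0,0,0]],[[0,0,0],[0,0,0]],[[0,0,0],[0,0,0]],[[0,0,0],[0,0,0]],[[0,0,0],[0,0,0]]]' 1 30
python3 -c "
from h import *
togo([472,273.4,68],38.4); togo([651.4,120,68],38.4)"
```

```text
time: 25.0
position: [0.4723, 0.2739, 0.0686]
tool_rot: [2.966, 1.034, 0.001]
ft_force: [0.3, 1.4, -0.8]
grip_width: 0.997
time: 26.0
position: [0.4724, 0.2736, 0.0682]
tool_rot: [2.966, 1.033, 0.0]
ft_force: [1.7, -1.5, -0.1]
grip_width: 0.576
pos [472.4 273.6  68.2] yaw 38.4 | shift [-0.4 -0.1  0.2] turn [ 0.03 -0.    0.01] | t 26.0 F [ 1.7 -1.5 -0.1] w 0.576 q7 -1.74
pos [472.4 273.6  68.2] yaw 38.4 | shift [ 44.9 231.5   0.3] turn [ 0.03 -0.    0.01] | t 26.0 F [ 1.7 -1.5 -0.1] w 0.576 q7 -1.74
```

```bash
python3 -m inch '[[[0,0,-5],[0,0,0]],[[0,0,-10],[0,0,0]],[[0,0,-20],[0,0,0]],[[0,0,-15],[0,0,0]],[[0,0,0],[0,0,0]],[[3,15,0],[0,0,0]],[[5,25,0],[0,0,0]],[[6,32,0],[0,0,0]],[[7,35,0],[0,0,0]],[[7,35,0],[0,0,0]]]'
python3 -m inch '[[[6,35,0],[0,0,0]],[[6,30,0],[0,0,0]],[[3,17,0],[0,0,0]],[[2,7.5,0],[0,0,0]],[[0,0,15],[0,0,0]],[[0,0,25],[0,0,0]],[[0,0,15],[0,0,0]],[[0,0,5],[0,0,0]],[[0,0,0],[0,0,0]],[[0,0,0],[0,0,0]]]'
python3 - <<'E'
from h import *
togo([651.4,120,28.2],38.4)
T=optics.get_image('top');S=optics.get_image('side')
cv2.imwrite('pics/a7.png',np.hstack([crop(T,185,203,245,263,6),crop(S,235,275,305,355,5)[:360]]))
E
```

```text
time: 27.0
position: [0.5833, 0.1773, 0.1167]
tool_rot: [2.966, 1.032, -0.003]
ft_force: [0.7, 0.4, -3.5]
grip_width: 0.577
time: 28.0
position: [0.6515, 0.1213, 0.059]
tool_rot: [2.966, 1.035, 0.002]
ft_force: [0.3, 1.1, -3.8]
grip_width: 0.575
pos [651.5 121.3  59. ] yaw 38.5 | shift [-0.9  0.9 30.8] turn [ 0.02 -0.07  0.07] | t 28.0 F [ 0.3  1.1 -3.8] w 0.575 q7 -1.42
```

View pics/a7.png

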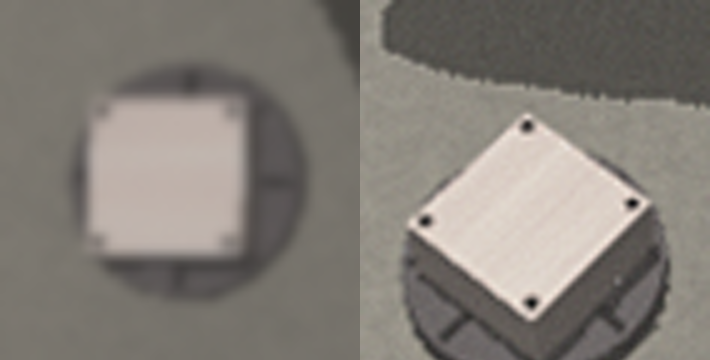

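```bash
python3 -m inch '[[[-0.5,0.5,12],[0,0,0]],[[0,0,8],[0,0,0]],[[0,0,5],[0,0,0]],[[0,0,3],[0,0,0]],[[0,0,1.5],[0,0,0]],[[0,0,0],[0,0,0]],[[0,0,0],[0,0,0]],[[0,0,0],[0,0,0]],[[0,0,0],[0,0,0]],[[0,0,0],[0,0,0]]]'
python3 - <<'E'
from h import *
togo([651.4,120,28.2],38.4)
for n,c,th in(('top',(213,232),125),('side',(271,318),170)):
    d=optics.get_image(n); r=32
    sub=cv2.resize(cv2.cvtColor(d['image'],cv2.COLOR_RGB2GRAY)[c[1]-r:c[1]+r,c[0]-r:c[0]+r],None,fx=8,fy=8,interpolation=cv2.INTER_CUBIC)
    _,m=cv2.threshold(sub,0 if n=='top' else 150,255,cv2.THRESH_BINARY+(cv2.THRESH_OTSU if n=='top' else 0))
    m=cv2.morphologyEx(m,cv2.MORPH_OPEN,np.ones((41,41)))
    cs,_=cv2.findContours(m,cv2.RETR_EXTERNAL,cv2.CHAIN_APPROX_NONE); k=max(cs,key=cv2.contourArea)
    P=plane(d,(k.reshape(-1,2)+.5)/8-.5+[c[0]-r,c[1]-r],.042)[:,:2]*1000
    print(n,[np.round(x,1) for x in cv2.minAreaRect(P.astype('f4'))])
E
```

```text
time: 29.1
position: [0.6512, 0.1198, 0.0288]
tool_rot: [2.966, 1.034, 0.0]
ft_force: [-0.6, -0.1, -4.6]
grip_width: 0.574
pos [651.2 119.8  28.8] yaw 38.4 | shift [ 0.3 -0.1  0.6] turn [ 0.01 -0.01  0.03] | t 29.1 F [-0.6 -0.1 -4.6] w 0.574 q7 -1.44
top [array([473.2, 272.2]), array([62.2, 63.6]), np.float64(0.4)]
side [array([473.4, 274.4]), array([64.7, 65. ]), np.float64(0.1)]
```

```bash
python3 -m inch '[[[0,0,0.5],[0,0,0]],[[0,0,0],[0,0,0]],[[0,0,0.5],[0,0,0]],[[0,0,0],[0,0,0]],[[0,0,0.3],[0,0,0]],[[0,0,0],[0,0,0]],[[0,0,0],[0,0,0]],[[0,0,0],[0,0,0]],[[0,0,0],[0,0,0]],[[0,0,0],[0,0,0]]]'
python3 -m inch '[[[0,0,0],[0,0,0]],[[0,0,0],[0,0,0]],[[0,0,0],[0,0,0]],[[0,0,0],[0,0,0]],[[0,0,0],[0,0,0]],[[0,0,0],[0,0,0]],[[0,0,0],[0,0,0]],[[0,0,-5],[0,0,0]],[[0,0,-15],[0,0,0]],[[0,0,-30],[0,0,0]]]' 0
python3 -m inch '[[[0,0,-30],[0,0,0]],[[-3,-15,0],[0,0,0]],[[-5,-27,0],[0,0,0]],[[-7,-36,0],[0,0,0]],[[-7,-38,0],[0,0,0]],[[-7,-38,0],[0,0,0]],[[-7,-35,0],[0,0,0]],[[-5,-27,0],[0,0,0]],[[-3,-15,0],[0,0,0]],[[0,0,0],[0,0,-5.6]]]'
python3 -m inch '[[[0,0,0],[0,0,-6]],[[0,0,0],[0,0,-6]],[[0,0,0],[0,0,-6]],[[0,0,0],[0,0,-6]],[[0,0,0],[0,0,-6]],[[0,0,0],[0,0,-6]],[[0,0,0],[0,0,-6]],[[0,0,0],[0,0,-4]],[[0,0,0],[0,0,0]],[[0,0,0],[0,0,0]]]'
python3 - <<'E'
from h import *
togo([473.2,273.3,38],90)
T=optics.get_image('top');S=optics.get_image('side')
cv2.imwrite('pics/a8.png',np.hstack([crop(T,238,126,318,206,5),crop(S,223,197,303,277,5)]))
E
```

```text
time: 30.2
position: [0.6512, 0.1198, 0.0282]
tool_rot: [2.966, 1.034, 0.0]
ft_force: [-3.7, -1.8, 4.8]
grip_width: 0.578
time: 31.2
position: [0.6497, 0.1193, 0.0767]
tool_rot: [-2.966, -1.034, 0.006]
ft_force: [-1.0, 0.2, 0.7]
grip_width: 1.0
time: 32.2
position: [0.4711, 0.2755, 0.1081]
tool_rot: [2.908, 1.187, 0.001]
ft_force: [-0.0, -0.1, 0.3]
grip_width: 1.001
time: 33.2
position: [0.4735, 0.273, 0.1075]
tool_rot: [2.223, 2.219, 0.0]
ft_force: [-0.2, -1.3, 0.4]
grip_width: 0.998
pos [473.5 273.  107.5] yaw 89.9 | shift [ 0.3 -0.3 69.5] turn [ 0.01  0.01 -0.12] | t 33.2 F [-0.2 -1.3  0.4] w 0.998 q7 -0.88
```

View pics/a8.png

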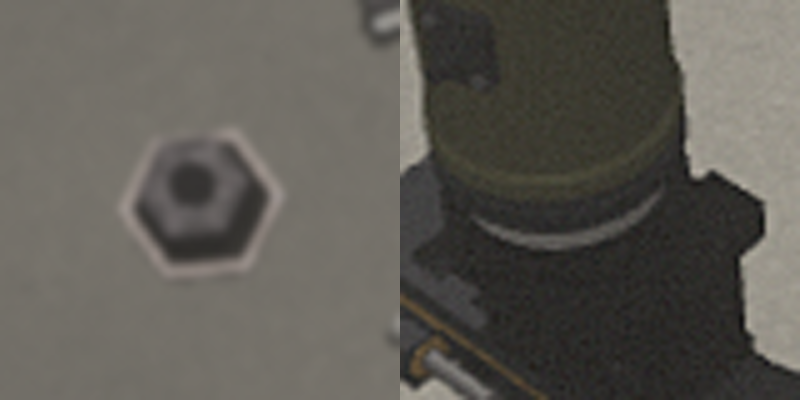

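The nut is inside its nest in the top view, hole at crop (190,183); the arm hides it from the side camera. Now the block.

```bash
python3 -m inch '[[[0,0,15],[0,0,0]],[[0,0,25],[0,0,0]],[[0,0,20],[0,0,0]],[[0,0,9],[0,0,0]],[[0,0,0],[0,0,0]],[[0,0,0],[0,0,0]],[[0,0,0],[0,0,0]],[[0,0,0],[0,0,0]],[[0,0,0],[0,0,0]],[[0,0,0],[0,0,0]]]'
python3 -m inch '[[[0,0,0],[0,0,0]],[[0,0,0],[0,0,0]],[[0,0,0],[0,0,0]],[[0,0,0],[0,0,0]],[[0,0,0],[0,0,0]],[[0,0,0],[0,0,0]],[[0,0,0],[0,0,0]],[[0,0,0],[0,0,0]],[[0,0,0],[0,0,0]],[[0,0,0],[0,0,0]]]' 1 30
python3 -c "
from h import *
togo([473.2,273.3,38],90); togo([508.3,-255.3,38],90)"
```

```text
time: 34.3
position: [0.4734, 0.2734, 0.0388]
tool_rot: [2.221, 2.221, 0.001]
ft_force: [-0.7, 0.3, 0.6]
grip_width: 0.996
time: 35.3
position: [0.4732, 0.2734, 0.0384]
tool_rot: [2.221, 2.222, 0.0]
ft_force: [0.8, 0.3, 0.0]
grip_width: 0.733
pos [473.2 273.4  38.4] yaw 90.0 | shift [-0.1  0.   0.4] turn [0.   0.   0.03] | t 35.3 F [0.8 0.3 0. ] w 0.733 q7 -0.95
pos [473.2 273.4  38.4] yaw 90.0 | shift [-5.287e+02  3.490e+01  4.000e-01] turn [0.   0.   0.03] | t 35.3 F [0.8 0.3 0. ] w 0.733 q7 -0.95
```

```bash
python3 -m inch '[[[0,0,-5],[0,0,0]],[[0,0,-15],[0,0,0]],[[0,0,-30],[0,0,0]],[[0,0,-20],[0,0,0]],[[-10,1,0],[0,0,0]],[[-20,1,0],[0,0,0]],[[-30,2,0],[0,0,0]],[[-38,3,0],[0,0,0]],[[-40,3,0],[0,0,0]],[[-40,3,0],[0,0,0]]]'
python3 -m inch '[[[-40,3,0],[0,0,0]],[[-40,3,0],[0,0,0]],[[-40,3,0],[0,0,0]],[[-40,3,0],[0,0,0]],[[-40,3,0],[0,0,0]],[[-40,3,0],[0,0,0]],[[-40,3,0],[0,0,0]],[[-35,2,0],[0,0,0]],[[-25,1,0],[0,0,0]],[[-11,1,0],[0,0,0]]]'
python3 -m inch '[[[0,0,0],[0,0,-4.5]],[[0,0,0],[0,0,-4.5]],[[0,0,0],[0,0,-4.3]],[[0,0,15],[0,0,0]],[[0,0,20],[0,0,0]],[[0,0,10],[0,0,0]],[[0,0,0],[0,0,0]],[[0,0,0],[0,0,0]],[[0,0,0],[0,0,0]],[[0,0,0],[0,0,0]]]'
python3 - <<'E'
from h import *
togo([508.3,-255.3,28.4],103.3)
S=optics.get_image('side');T=optics.get_image('top')
cv2.imwrite('pics/a9.png',np.hstack([crop(T,238,126,318,206,5),crop(S,223,197,303,277,5)]))
cv2.imwrite('pics/a9b.png',np.hstack([crop(T,383,180,463,260,5),crop(S,367,138,447,218,5)]))
E
```

```text
time: 36.3
position: [0.4851, 0.0928, 0.1075]
tool_rot: [-2.221, -2.222, 0.003]
ft_force: [0.0, -0.6, -3.9]
grip_width: 0.735
time: 37.3
position: [0.5093, -0.2595, 0.1071]
tool_rot: [-2.225, -2.215, 0.003]
ft_force: [0.0, 0.1, -4.5]
grip_width: 0.733
time: 38.3
position: [0.512, -0.2558, 0.0643]
tool_rot: [1.948, 2.463, 0.0]
ft_force: [-0.6, 0.6, -4.4]
grip_width: 0.73
pos [ 512.  -255.8   64.3] yaw 103.3 | shift [ 1.3 -3.5 35.9] turn [0.05 0.07 0.02] | t 38.3 F [-0.6  0.6 -4.4] w 0.73 q7 0.31
```

View pics/a9b.png

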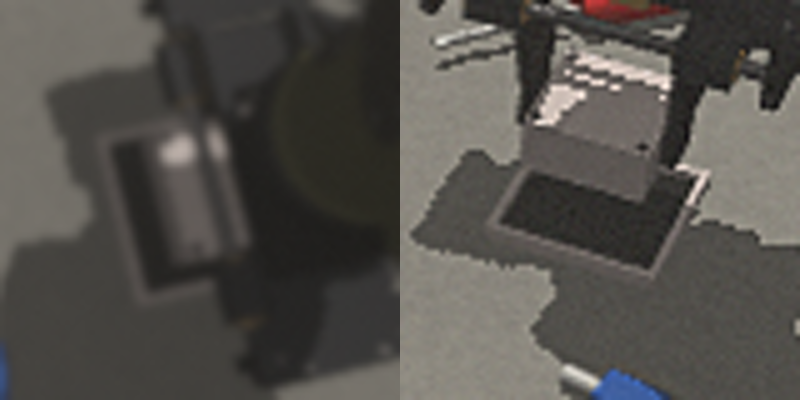

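Run:
```python
from h import *
S=optics.get_image('side')
p,R,t,s=pose()
X=[p+R@np.array([a*32,b*32,z]) for z in(26.4,-3.6) for a,b in((1,1),(1,-1),(-1,-1),(-1,1))]
print(((proj(S,np.array(X)/1000)-[367,138])*5+[402,2]).round(0).tolist())
a=np.radians(13.3);N=[[508.3+44*(i*np.cos(a)-j*np.sin(a)),-255.3+44*(i*np.sin(a)+j*np.cos(a)),8] for i,j in((1,1),(1,-1),(-1,-1),(-1,1))]
print(((proj(S,np.array(N)/1000)-[367,138])*5+[402,2]).round(0).tolist())
```

```text
[[519.0, 165.0], [644.0, 202.0], [685.0, 126.0], [564.0, 91.0], [525.0, 117.0], [652.0, 154.0], [693.0, 79.0], [570.0, 44.0]]
[[488.0, 221.0], [549.0, 120.0], [712.0, 168.0], [658.0, 273.0]]
```

The block matches its predicted corners, so it's held level. Correct the position by a few mm and lower it.

```bash
python3 -m inch '[[[1,-3.5,0],[0,0,0]],[[0,0,12],[0,0,0]],[[0,0,10],[0,0,0]],[[0,0,6],[0,0,0]],[[0,0,4],[0,0,0]],[[0,0,2],[0,0,0]],[[0,0,0.5],[0,0,0]],[[0,0,0],[0,0,0]],[[0,0,0],[0,0,0]],[[0,0,0],[0,0,0]]]'
python3 -c "
from h import *
togo([508.3,-255.3,28.4],103.3)"
```

```text
time: 39.45
position: [0.5079, -0.2556, 0.0293]
tool_rot: [1.948, 2.464, -0.0]
ft_force: [0.1, -0.6, -4.1]
grip_width: 0.734
pos [ 507.9 -255.6   29.3] yaw 103.3 | shift [0.2 0.4 0.9] turn [0.02 0.03 0.03] | t 39.45 F [ 0.1 -0.6 -4.1] w 0.734 q7 0.29
```

```bash
python3 -m inch '[[[0,0,0.5],[0,0,0]],[[0,0,0],[0,0,0]],[[0,0,0.5],[0,0,0]],[[0,0,0],[0,0,0]],[[0,0,0.3],[0,0,0]],[[0,0,0],[0,0,0]],[[0,0,0],[0,0,0]],[[0,0,0],[0,0,0]],[[0,0,0],[0,0,0]],[[0,0,0],[0,0,0]]]'
python3 -c "
from h import *
togo([508.3,-255.3,28.4],103.3)"
```

```text
time: 40.45
position: [0.5078, -0.2555, 0.0284]
tool_rot: [1.949, 2.464, -0.001]
ft_force: [-4.0, 0.5, 4.8]
grip_width: 0.733
pos [ 507.8 -255.5   28.4] yaw 103.3 | shift [ 0.1  0.6 -0. ] turn [-0.03  0.03  0.03] | t 40.45 F [-4.   0.5  4.8] w 0.733 q7 0.29
```

```bash
python3 -m inch '[[[0,0,0],[0,0,0]],[[0,0,0],[0,0,0]],[[0,0,0],[0,0,0]],[[0,0,0],[0,0,0]],[[0,0,0],[0,0,0]],[[0,0,0],[0,0,0]],[[0,0,0],[0,0,0]],[[0,0,-5],[0,0,0]],[[0,0,-15],[0,0,0]],[[0,0,-30],[0,0,0]]]' 0
python3 -m inch '[[[0,0,-35],[0,0,0]],[[0,0,-35],[0,0,0]],[[0,0,-30],[0,0,0]],[[-18,-10,0],[0,0,0]],[[-36,-20,0],[0,0,0]],[[-36,-20,0],[0,0,0]],[[-36,-20,0],[0,0,0]],[[-36,-20,0],[0,0,0]],[[-18,-10,0],[0,0,0]],[[0,0,0],[0,0,0]]]'
python3 - <<'E'
from h import *
T=optics.get_image('top');S=optics.get_image('side')
cv2.imwrite('pics/b1.png',np.vstack([cv2.resize(T['image'][140:270,180:460,::-1],None,fx=2.5,fy=2.5,interpolation=2)[:, :700],cv2.resize(S['image'][140:270,180:460,::-1],None,fx=2.5,fy=2.0,interpolation=2)[:,:700]]))
E
```

```text
time: 41.45
position: [0.5064, -0.2548, 0.0773]
tool_rot: [-1.946, -2.462, 0.0]
ft_force: [-0.2, -0.5, 0.7]
grip_width: 0.996
time: 42.45
position: [0.4501, -0.4572, 0.178]
tool_rot: [1.956, 2.458, -0.001]
ft_force: [1.3, 0.1, -0.9]
grip_width: 0.997
```

View pics/b1.png

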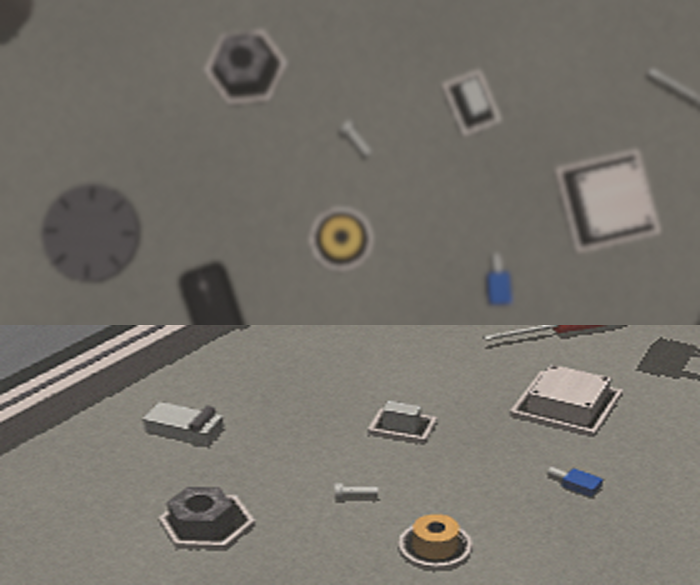

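All four parts stand flat inside their nests: nut at (240,62), key (470,100), bush (341,237) and block (612,200) in the top view. The faceplate at (91,232) is empty. Handing in.

```bash
python3 -c "
from bench import close_job
print(close_job())"
```

```text
the job is handed in; nothing more can be done
None
```

I took the stack apart in the order asked: key, bush, nut, block. Each part was set down upright in its own nest and released before I took the next. The job was handed in at about 42.5 s, with the gripper open and well clear of everything.

- **Set-down:** each part first touched at the tool height expected for the nest floor, with contact forces of about 5–9 N. The grip widths matched the parts: about 18, 40, 50 and 64 mm.
- **Final pictures:** both cameras show all four parts standing flat inside their rims and the faceplate empty.
- **Disagreements:** the two views differed by 1–2 mm on stack positions, which is within calibration. The block was 3–4 mm off over its nest before lowering, and I corrected that. I judged the final pictures by eye and did not measure where the parts came to rest. No check failed.

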